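# Tip the standing carton onto its back in the taped bay

## Task

Get the carton of sticks on the stall counter lying in its masking-tape bay with the printed panel up, using only your fingertips. Push it low down, so that it slides along still standing, until the bottom edge on its bay side rests on the nearest strip of tape; then push it near the top so that it topples over that edge and falls flat within the tape rectangle, square with it by eye (lying on the strips themselves is fine). It must fall into the bay rather than be shoved in after falling; do not pinch, lift or carry it, and leave the marker, the stick bundle and the red packets undisturbed.

Things in the scene. Friction and masses are not known exactly. Their poses are not given: they have to be found in the camera images.
- carton: kraft-cardboard carton standing on end, 50 (x) by 100 (y) by 130 (z) mm, 0.2 to 0.45 kg, evenly filled. Origin at the centre of its underside, z up. Its -x face, turned away from the bay, has the green printed panel; its +x face, towards the bay, is plain. Pushed level it slides if touched up to 25 mm above the counter, tips if touched at 90 mm or higher, and falls on by itself once leaning over 21 degrees
- bay: rectangle of cream masking tape stuck flat on the counter, no height: 180 (x) by 150 (y) mm to the outer edges, strips 18 mm wide. Origin at its centre, on the counter; its x axis points away from the carton, so the strip nearest the carton spans x -90 to -72 mm; y to the left seen along x. Its x axis lies roughly along the robot's +y (yaw 0.9 to 1.75): the carton stands to the right of the bay, seen from the robot.
- foot (a point): middle of the carton's bottom edge on the bay side (its +x side), over which it tips: 25 mm along +x from the carton's origin; it stays at counter height throughout. It starts 30 to 60 mm short of the nearest strip's outer edge and up to about 20 mm off the bay's centre line, the carton square to the bay within 9 degrees
- c_fl (a point): corner of the carton's plain bay-side face, at the bottom, +y side (25, 50, 0 mm from its origin)
- c_fr (a point): the same face, bottom corner, -y side (25, -50, 0 mm)
- c_tl (a point): the same face, top corner, +y side (25, 50, 130 mm); the four corners are the lying carton's footprint
- c_tr (a point): the same face, top corner, -y side (25, -50, 130 mm)
- marker: white marker pen with a blue cap, standing on end, 21 mm across and 138 mm tall, origin at its foot; bystander, easily knocked over
- bundle: bundle of brown sticks with a green band, lying, 112 (x) by 45 (y) by 35 mm high, origin under its centre; bystander
- packets: low stack of red packets, 62 by 62 by 24 mm high, origin under its centre; bystander. Each bystander stands beside or beyond the bay, none on the carton's side of it

How it is judged:
On the way, in this order (a step that is already met when the one before it is completed fails the run):
1. the carton, still standing, has been slid until its bay-side bottom edge is on (or a little over) the nearest strip (angle between carton's own z axis and vertical below 0.12 rad and x of foot in the frame of bay between -0.092 and -0.038 m), for 0.2 s.
2. the carton has toppled and lies flat in the bay, printed panel up (angle between carton's own x axis and vertical above 3.04 rad and x of c_fl in the frame of bay between -0.092 and 0.092 m and y of c_fl in the frame of bay between -0.077 and 0.077 m and x of c_fr in the frame of bay between -0.092 and 0.092 m and y of c_fr in the frame of bay between -0.077 and 0.077 m and x of c_tl in the frame of bay between -0.092 and 0.092 m and y of c_tl in the frame of bay between -0.077 and 0.077 m and x of c_tr in the frame of bay between -0.092 and 0.092 m and y of c_tr in the frame of bay between -0.077 and 0.077 m), for 0.2 s.
At the end, for the whole second after the job is handed in: The carton rests flat on its plain face, printed panel up, all four corners of its footprint within the outer edges of the tape (2 mm allowed), turned no more than about 14 degrees from square with the bay (all of step 2 and angle between the y axis of carton and the y axis of bay, either way round below 0.25 rad and height (world z) of foot below 0.008 m and linear speed of carton below 0.02 m/s and angular speed of carton below 0.1 rad/s); the robot touches nothing.
It fails at once if the carton is lifted (its bay-side bottom edge rises over 15 mm) (height (world z) of foot above 0.015 m).
It fails at once if the carton is pinched (the fingers straddle it, the grasp point between them within the carton) (x of the grasp point in the frame of carton between -0.02 and 0.02 m and y of the grasp point in the frame of carton between -0.045 and 0.045 m and z of the grasp point in the frame of carton between 0 and 0.14 m).
It fails at once if the carton lies outside the bay (fallen with a corner over 15 mm past the tape's outer edge) (angle between carton's own z axis and vertical above 1.45 rad and not (x of c_fl in the frame of bay between -0.105 and 0.105 m and y of c_fl in the frame of bay between -0.09 and 0.09 m and x of c_fr in the frame of bay between -0.105 and 0.105 m and y of c_fr in the frame of bay between -0.09 and 0.09 m and x of c_tl in the frame of bay between -0.105 and 0.105 m and y of c_tl in the frame of bay between -0.09 and 0.09 m and x of c_tr in the frame of bay between -0.105 and 0.105 m and y of c_tr in the frame of bay between -0.09 and 0.09 m)).
It fails at once if a bystander is moved over 20 mm or the marker is tipped (distance of any of marker, bundle, packets from where it was at the start of the episode above 0.02 m or angle between marker's own z axis and vertical above 0.3 rad).
It also fails if it takes over 45 s, if anything falls off the work surface, if the arm or the gripper's body presses on something with over 40 N, if the wrist force passes 120 N, or if a joint passes its speed limit or range.

## Robot

A 6-joint arm with a two-finger parallel gripper is mounted at the origin on the work surface. World frame = base frame: x ahead of the robot, y to its left, z up, the work surface at z = 0. Lengths are in m, angles in rad, forces in N, time in s.
With the tool pointing down it reaches from about 0.425 to 0.95 m from the base axis. Payload 3.5 kg.
Tool frame: the origin (TCP) lies on the centre line of the jaws, within the pads' length; the fingertips stand 11 mm ahead of it and the grasp point (between the pads) lies 8 mm behind it; y points along the fingers, x is the direction in which the jaws open and shut, and the axes are right-handed (so a half turn about y gives the same grasp; the last joint's range is limited). The gripper opens to 85 mm and grips with 20 to 120 N. Pads are 22 mm wide; open, the fingers measure 114 mm over their backs; the gripper's body (76 mm by 85 mm) begins 54 mm behind the grasp point. The pads swing forward as they close: fully open they stand 13 mm farther back than shut.
Start: joints at [-1.365, 0.286, 1.577, -0, 1.279, -0.15], TCP at [0.235, -0.633, 0.242] pointing down, gripper open.
Joint ranges: [-2.77, 2.77], [-0.9, 2.22], [0.21, 2.48], [-1.53, 4.67], [0.24, 2.81], [-2.84, 2.84]. Speed limits (rad/s): [2.79, 2.79, 3.14, 3.14, 3.14, 3.14].

## Interface

Orientations are given as a unit quaternion [x, y, z, w].
In Python, from plant import get_state, read_camera, sign_off gives the robot as it stands.
- The arm moves only by the shell command python3 -m inch 'ROWS' [FORCE]. ROWS is JSON, a list of rows, each an object of numbers: "ax", "ay", "az": the turn, a rotation vector about the tool's x, y, z in rad; "x", "y", "z": the shift along the tool's x, y, z in mm; "hand": the closure, from -1 (fully open) to 1 (shut). In form: [{"ax": .., "ay": .., "az": .., "x": .., "y": .., "z": .., "hand": ..}, ...]. A call has 1 to 5 rows; each row shifts and turns the commanded pose from where the row before left it, along the tool's axes as they then stand; what a row does not reach is not made up. A row lasts 1/12 s, in which the tool goes at most 41.7 mm and 7.16 degrees, less where a joint would pass 70% of its speed; a pose out of reach is approached as far as the arm can. A call with a gripper value outside its range is refused whole. The fingers move at their own pace and stop on an object; FORCE is the grip in N (left out, the last holds). Time passes only in rows, so rows that do not move let the fingers close. It gives the time, the measured TCP pose, the force and the opening at its end, in the units of the state.
- get_state(): the state, without advancing time (a new reading comes with each control period).
- read_camera(name): name is "side" or "top" or "wrist"; returns a dict with "img" (384x512x3 uint8, red, green, blue), "fov_y" (degrees; the focal length in pixels is half the picture's height over the tangent of half this angle, whatever the lens; pixels are square), "cx", "cy" (the principal point, pixels), "T" (4x4, takes a point from camera to world coordinates); the wrist camera has in their place "T_tool_cam" (4x4, takes a point from camera to tool coordinates, whose origin is the TCP and whose axes are the tool frame's). Camera axes: x right, y down, z forward; pixel columns grow to the right and rows downward; lengths in m; the calibration is good to about 2 mm. A picture is of the moment at which its call begins: read the wrist's pose just before it. There is no depth.
- sign_off(): hands the job in, once; it reports no verdict.
The state is a dict: "time": time; "qpos": joint angles; "dq": joint speeds; "joint_efforts": joint torques, N m; "eef_pos": TCP position; "tcp_rot": TCP orientation; "contact_force": force on the tool from outside, world axes, zero at the start; "wrist_torque": the same for the moment, N m; "opening": opening from 0.0 (shut) to 1.0 (fully open).
Only numpy, scipy, OpenCV 4.12 (cv2) and the standard library are available. Lean on these libraries where they do the work, as an engineer would, in place of code of your own. Each camera call takes 0.05 s, during which the arm holds its last target. There are 200 camera calls.

## Working session

There is one attempt and no reset: what is moved stays moved. The work goes in short steps, Python scripts to look and compute and a shell command to move; the robot and the scene stay as the last step left them, time stands still between calls to the robot, and variables do not carry over. Pictures are saved under pics/ and viewed, about 8 in all and at most 12, crops included, and the job is handed in when it is done.

```bash
ls; mkdir -p pics; python3 - <<'E'
from plant import *
import cv2,numpy as np
s=get_state();print(s['time'],s['eef_pos'],s['tcp_rot'],s['opening'])
for n in['top','side']:
    c=read_camera(n);cv2.imwrite(f'pics/{n}0.png',c['img'][:,:,::-1]);print(n,c['fov_y'],c['cx'],c['cy'],np.round(c['T'],4).tolist())
a=[cv2.imread(f'pics/{n}0.png') for n in['top','side']]
E
```

```text
pics
0.0 [ 0.23503114 -0.63207427  0.24090294] [-0.5800042   0.40423889 -0.40299514  0.58118926] 1.0016311434649174
top 50.801654729311664 254.10273198109624 190.97687379229228 [[0.0187, -0.9989, 0.0428, 0.5288], [-0.9997, -0.0194, -0.0161, 0.074], [0.0169, -0.0424, -0.999, 0.7738], [0.0, 0.0, 0.0, 1.0]]
side 42.16867340250735 260.8455233691512 187.59249381866573 [[0.9594, -0.1777, 0.2192, 0.3497], [-0.2819, -0.6406, 0.7143, -0.6406], [0.0135, -0.747, -0.6647, 0.7861], [0.0, 0.0, 0.0, 1.0]]
```

View pics/top0.png

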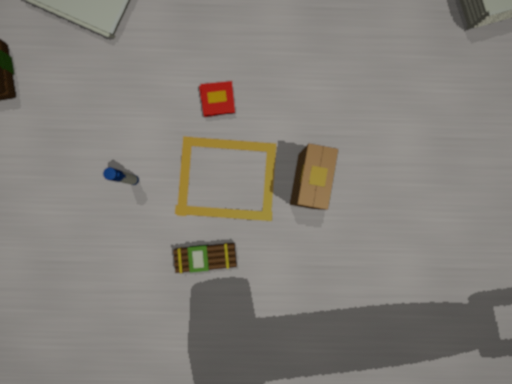

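View pics/side0.png

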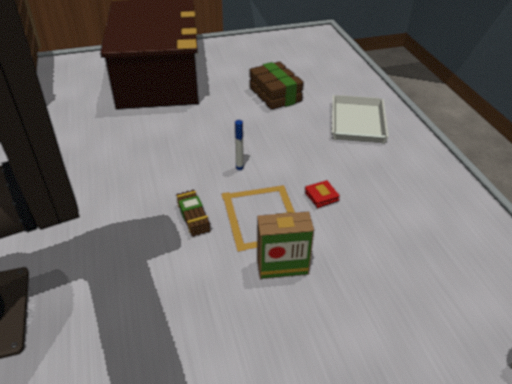

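```bash
cat > h.py <<'E'
from plant import *
import cv2,numpy as np
from scipy.optimize import minimize
from scipy.spatial.transform import Rotation as R
def proj(c,P):
    T=np.array(c['T']);p=(np.atleast_2d(P)-T[:3,3])@T[:3,:3]
    f=192/np.tan(np.radians(c['fov_y']/2));return p[:,:2]/p[:,2:]*f+[c['cx'],c['cy']]
def ground(c,uv,z=0):
    T=np.array(c['T']);f=192/np.tan(np.radians(c['fov_y']/2))
    uv=np.atleast_2d(uv);d=np.c_[(uv-[c['cx'],c['cy']])/f,np.ones(len(uv))]@T[:3,:3].T
    return T[:3,3]+d*((z-T[2,3])/d[:,2:])
BOX=np.array([[a,b,h] for a in(-.025,.025) for b in(-.05,.05) for h in(0,.13)])
def box(p):
    q=BOX@R.from_euler('z',p[2]).as_matrix().T;return q+[p[0],p[1],0]
def hullmask(c,p,shape=(384,512)):
    m=np.zeros(shape,np.uint8);h=cv2.convexHull(proj(c,box(p)).astype(np.float32))
    cv2.fillConvexPoly(m,np.round(h*16).astype(np.int32),255,shift=4);return m
def fit(cs,ms,p0):
    ms=[cv2.GaussianBlur(m,(0,0),1.5).astype(float) for m in ms]
    def cost(d):
        p=np.array(p0)+np.array(d)*[.01,.01,.1]
        return sum(((cv2.GaussianBlur(hullmask(c,p),(0,0),1.5)-m)**2).mean() for c,m in zip(cs,ms))
    r=minimize(cost,[0,0,0],method='Nelder-Mead',options=dict(initial_simplex=[[0,0,0],[1,0,0],[0,1,0],[0,0,1]],xatol=.01))
    return np.array(p0)+r.x*[.01,.01,.1],r.fun
def sat(c):
    h=cv2.cvtColor(c['img'],cv2.COLOR_RGB2HSV);return (h[:,:,1]>90).astype(np.uint8)*255
E
python3 - <<'E'
from h import *
t=read_camera('top');s=read_camera('side')
mt=sat(t)
n,l,st,ce=cv2.connectedComponentsWithStats(mt)
for i in range(1,n):
    if st[i,4]>60: print(i,st[i],ce[i].round())
def comp(pt):
    return min((i for i in range(1,n) if st[i,4]>300),key=lambda i:np.hypot(*(ce[i]-pt)))
ib=comp((227,180));ic=comp((315,177))
pts=np.argwhere(l==ib)[:,::-1]
g=ground(t,pts)[:,:2]
r=cv2.minAreaRect((g*1000).astype(np.float32));print('bay',r)
b=cv2.boxPoints(r);print(b.round())
mc=(l==ic).astype(np.uint8)*255
ms=sat(s);n2,l2,st2,_=cv2.connectedComponentsWithStats(ms)
print([ (i,st2[i].tolist()) for i in range(1,n2) if st2[i,4]>300])
p0=[*ground(t,[310,185])[0][:2],1.5];print(p0)
print('top fit',fit([t],[mc],p0))
for nm,pt in dict(marker=(134,180),bundle=(205,257),packets=(217,99)).items():print(nm,ground(t,pt).round(3))
p=fit([t],[mc],p0)[0]
v=[]
for c,ne in((t,0),(s,1)):
    im=c['img'][:,:,::-1].copy()
    cv2.polylines(im,[cv2.convexHull(proj(c,box(p)).astype(np.float32)).astype(int)],1,(255,0,255))
    cv2.polylines(im,[proj(c,np.c_[b/1000,np.zeros(4)]).astype(int)],1,(255,0,0))
    u=proj(c,[[p[0],p[1],.05]])[0].astype(int);y,x=max(u[1]-100,0),max(u[0]-200,0)
    v.append(cv2.resize(im[y:y+200,x:x+300],(750,500))[:, :400*2] if 0 else cv2.resize(im[y:y+200,x:x+260],(400,308)))
cv2.imwrite('pics/fit0.png',np.hstack([cv2.resize(q,(400,300)) for q in v]))
E
```

```text
1 [  0  40  15  59 644] [ 5. 73.]
2 [ 199   81   36   36 1078] [217.  98.]
3 [ 175  136  102   85 2810] [226. 179.]
4 [ 291  144   47   65 2269] [314. 177.]
5 [104 167  21  14 203] [113. 174.]
6 [ 174  243   62   30 1291] [205. 257.]
bay ((584.7652587890625, 116.56661224365234), (184.28677368164062, 152.0231475830078), 86.98743438720703)
[[504.  29.]
 [656.  21.]
 [666. 205.]
 [514. 213.]]
[(5, [14, 0, 209, 108, 14280]), (45, [355, 33, 157, 110, 2388]), (104, [251, 63, 52, 46, 1731]), (490, [305, 180, 34, 28, 619]), (520, [222, 186, 91, 92, 3365]), (537, [177, 191, 33, 45, 771])]
[np.float64(0.5755347772292572), np.float64(-0.0456008279969287), 1.5]
top fit (array([ 0.58237606, -0.0372018 ,  1.40139443]), np.float64(25.503000895182293))
marker [[0.578 0.291 0.   ]]
bundle [[0.435 0.152 0.   ]]
packets [[0.738 0.137 0.   ]]
```

View pics/fit0.png

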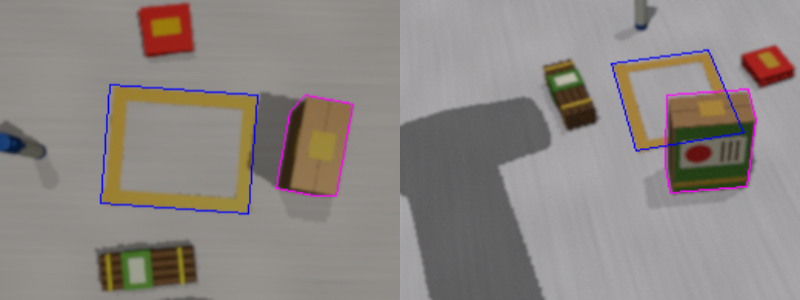

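```bash
cat > plan.py <<'E'
from h import *
YB=1.516;C=np.array([.585,.1166,0]);bx=np.array([np.cos(YB),np.sin(YB),0]);by=np.array([-bx[1],bx[0],0]);ez=np.array([0,0,1.])
def target(t,sgn):
    y=np.sin(t)*bx-np.cos(t)*ez; x=sgn*by; return R.from_matrix(np.c_[x,y,np.cross(x,y)])
def st():
    s=get_state();return s,np.array(s['eef_pos']),R.from_quat(s['tcp_rot'])
def tobay(p): d=np.array(p)-C;return np.array([d@bx,d@by,d[2]])
def frombay(q): return C+q[0]*bx+q[1]*by+q[2]*ez
E
python3 - <<'E'
from plan import *
s,p,r=st()
print(r.as_matrix().round(3))
for sg in(1,-1):
    T=target(.25,sg);print(sg,'rotvec',(r.inv()*T).as_rotvec().round(3),'zaxis',T.as_matrix()[:,2].round(2))
cart=[.5824,-.0372,0];print('carton bay',tobay(cart))
# via point over approach
A=frombay([tobay([.578,-.062,0])[0]-.065,-.009,.16]);print('A',A)
print('shift in tool mm',((r.inv().apply(A-p))*1000).round(1))
E
```

```text
[[ 0.348 -0.     0.937]
 [-0.937  0.001  0.348]
 [-0.001 -1.     0.   ]]
1 rotvec [-0.161  1.97   0.246] zaxis [-0.05 -0.97 -0.25]
-1 rotvec [ 0.22  -1.154  0.144] zaxis [0.05 0.97 0.25]
carton bay [-0.15371155 -0.00582736  0.        ]
A [ 0.58063847 -0.12724243  0.16      ]
shift in tool mm [-353.    82.1  499.8]
```

```bash

R='';for i in 1 2 3 4; do python3 -m inch '[{"x":-17.6,"y":4,"z":25,"hand":0},{"x":-17.6,"y":4,"z":25,"hand":0},{"x":-17.6,"y":4,"z":25,"hand":0},{"x":-17.6,"y":4,"z":25,"hand":0},{"x":-17.6,"y":4,"z":25,"hand":0}]'|tail -c 400; done
for i in 1 2; do python3 -m inch '[{"ax":0.022,"ay":-0.1154,"az":0.0144,"hand":0},{"ax":0.022,"ay":-0.1154,"az":0.0144,"hand":0},{"ax":0.022,"ay":-0.1154,"az":0.0144,"hand":0},{"ax":0.022,"ay":-0.1154,"az":0.0144,"hand":0},{"ax":0.022,"ay":-0.1154,"az":0.0144,"hand":0}]'|tail -c 400; done
python3 - <<'E'
from plan import *
s,p,r=st()
print(s['time'],tobay(p),s['opening'],s['contact_force'],np.round(s['qpos'],2))
T=target(.25,-1);print('rot left',(r.inv()*T).as_rotvec().round(3))
A=frombay([tobay([.578,-.062,0])[0]-.06,-.007,.022])
print('down shift',((r.inv().apply(A-p))*1000).round(1))
c=read_camera('wrist');cv2.imwrite('pics/w1.png',c['img'][:,:,::-1])
print(np.round(c['T_tool_cam'],3).tolist(),c['fov_y'])
E
```

```text
0.2 [-0.76699875  0.30839155  0.2414574 ] 1.0030262013005853 [-0.23110885 -0.18149895  0.46276924] [-1.37  0.29  1.58  0.    1.28 -0.15]
rot left [ 0.22  -1.154  0.144]
down shift [-358.2  220.1  500. ]
[[1.0, 0.001, 0.0, 0.001], [0.0, -0.309, 0.951, -0.132], [0.001, -0.951, -0.309, 0.079], [0.0, 0.0, 0.0, 1.0]] 66.77408852099809validation failed for argument at $[0]...
validation failed for argument at $[0]...
validation failed for argument at $[0]...
validation failed for argument at $[0]...
validation failed for argument at $[0]...
validation failed for argument at $[0]...
```

```bash

python3 -m inch '[{"ax":0,"ay":0,"az":0,"x":-17.6,"y":4,"z":25,"hand":0},{"ax":0,"ay":0,"az":0,"x":-17.6,"y":4,"z":25,"hand":0},{"ax":0,"ay":0,"az":0,"x":-17.6,"y":4,"z":25,"hand":0},{"ax":0,"ay":0,"az":0,"x":-17.6,"y":4,"z":25,"hand":0},{"ax":0,"ay":0,"az":0,"x":-17.6,"y":4,"z":25,"hand":0}]'
```

```text
time: 0.67
eef_pos: [0.3222, -0.5054, 0.222]
tcp_rot: [-0.58, 0.404, -0.404, 0.581]
contact_force: [0.9, -0.7, -0.1]
opening: 0.5
```

```bash

python3 -m inch '[{"ax":0,"ay":0,"az":0,"x":-17.6,"y":4,"z":25,"hand":0},{"ax":0,"ay":0,"az":0,"x":-17.6,"y":4,"z":25,"hand":0},{"ax":0,"ay":0,"az":0,"x":-17.6,"y":4,"z":25,"hand":0},{"ax":0,"ay":0,"az":0,"x":-17.6,"y":4,"z":25,"hand":0},{"ax":0,"ay":0,"az":0,"x":-17.6,"y":4,"z":25,"hand":0}]'|head -2
python3 -m inch '[{"ax":0,"ay":0,"az":0,"x":-17.6,"y":4,"z":25,"hand":0},{"ax":0,"ay":0,"az":0,"x":-17.6,"y":4,"z":25,"hand":0},{"ax":0,"ay":0,"az":0,"x":-17.6,"y":4,"z":25,"hand":0},{"ax":0,"ay":0,"az":0,"x":-17.6,"y":4,"z":25,"hand":0},{"ax":0,"ay":0,"az":0,"x":-17.6,"y":4,"z":25,"hand":0}]'|head -2
python3 -m inch '[{"ax":0.022,"ay":-0.1154,"az":0.0144,"x":0,"y":0,"z":0,"hand":0},{"ax":0.022,"ay":-0.1154,"az":0.0144,"x":0,"y":0,"z":0,"hand":0},{"ax":0.022,"ay":-0.1154,"az":0.0144,"x":0,"y":0,"z":0,"hand":0},{"ax":0.022,"ay":-0.1154,"az":0.0144,"x":0,"y":0,"z":0,"hand":0},{"ax":0.022,"ay":-0.1154,"az":0.0144,"x":0,"y":0,"z":0,"hand":0}]'|head -2
python3 -m inch '[{"ax":0.022,"ay":-0.1154,"az":0.0144,"x":0,"y":0,"z":0,"hand":0},{"ax":0.022,"ay":-0.1154,"az":0.0144,"x":0,"y":0,"z":0,"hand":0},{"ax":0.022,"ay":-0.1154,"az":0.0144,"x":0,"y":0,"z":0,"hand":0},{"ax":0.022,"ay":-0.1154,"az":0.0144,"x":0,"y":0,"z":0,"hand":0},{"ax":0.022,"ay":-0.1154,"az":0.0144,"x":0,"y":0,"z":0,"hand":0}]'|head -2
python3 - <<'E'
from plan import *
s,p,r=st()
print(s['time'],tobay(p),s['opening'],s['contact_force'],np.round(s['qpos'],2))
T=target(.25,-1);print('rot left',(r.inv()*T).as_rotvec().round(3))
A=frombay([tobay([.578,-.062,0])[0]-.06,-.007,.022])
print('down shift',((r.inv().apply(A-p))*1000).round(1))
E
```

```text
time: 1.08
eef_pos: [0.4088, -0.3793, 0.2022]
time: 1.5
eef_pos: [0.4953, -0.2532, 0.1822]
time: 1.92
eef_pos: [0.4947, -0.2543, 0.1823]
time: 2.33
eef_pos: [0.4946, -0.2547, 0.1823]
2.3333 [-0.37564789  0.06996061  0.18231853] 0.5029077180586854 [-0.23630412  0.97936649 -0.60781341] [-0.74  0.15  1.87  0.2   1.29 -0.76]
rot left [ 0.     0.006 -0.   ]
down shift [ 77.6 189.1  92.7]
```

```bash

python3 -m inch '[{"ax":0,"ay":0,"az":0,"x":7.8,"y":18.9,"z":9.3,"hand":0},{"ax":0,"ay":0,"az":0,"x":7.8,"y":18.9,"z":9.3,"hand":0},{"ax":0,"ay":0,"az":0,"x":7.8,"y":18.9,"z":9.3,"hand":0},{"ax":0,"ay":0,"az":0,"x":7.8,"y":18.9,"z":9.3,"hand":0},{"ax":0,"ay":0,"az":0,"x":7.8,"y":18.9,"z":9.3,"hand":0}]'|head -2
python3 -m inch '[{"ax":0,"ay":0,"az":0,"x":7.8,"y":18.9,"z":9.3,"hand":0},{"ax":0,"ay":0,"az":0,"x":7.8,"y":18.9,"z":9.3,"hand":0},{"ax":0,"ay":0,"az":0,"x":7.8,"y":18.9,"z":9.3,"hand":0},{"ax":0,"ay":0,"az":0,"x":7.8,"y":18.9,"z":9.3,"hand":0},{"ax":0,"ay":0.006,"az":0,"x":7.8,"y":18.9,"z":9.3,"hand":0}]'
python3 - <<'E'
from plan import *
s,p,r=st()
print(s['time'],tobay(p),s['contact_force'])
print('10mm along bay x in tool',r.inv().apply(bx*10).round(2))
c=read_camera('side');cv2.imwrite('pics/s1.png',cv2.resize(c['img'][130:350,130:430,::-1],(750,550)))
E
```

```text
time: 2.75
eef_pos: [0.5377, -0.188, 0.1015]
time: 3.17
eef_pos: [0.5805, -0.1218, 0.0213]
tcp_rot: [-0.614, 0.019, -0.024, 0.789]
contact_force: [-0.4, -0.4, -0.2]
opening: 0.496
3.1667 [-0.23830876 -0.00854291  0.02126396] [-0.37215943 -0.35799893 -0.19699238]
10mm along bay x in tool [-0.06  2.46  9.69]
```

View pics/s1.png

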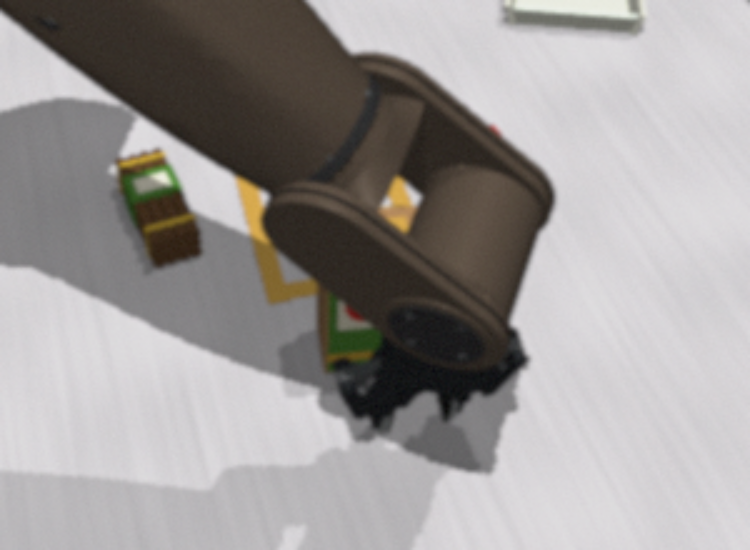

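```bash

python3 -m inch '[{"ax":0,"ay":0,"az":0,"x":0,"y":1.72,"z":6.78,"hand":0},{"ax":0,"ay":0,"az":0,"x":0,"y":1.72,"z":6.78,"hand":0},{"ax":0,"ay":0,"az":0,"x":0,"y":1.72,"z":6.78,"hand":0},{"ax":0,"ay":0,"az":0,"x":0,"y":1.72,"z":6.78,"hand":0},{"ax":0,"ay":0,"az":0,"x":0,"y":1.72,"z":6.78,"hand":0}]'|sed -n '1p;2p;4p'
python3 -m inch '[{"ax":0,"ay":0,"az":0,"x":0,"y":1.72,"z":6.78,"hand":0},{"ax":0,"ay":0,"az":0,"x":0,"y":1.72,"z":6.78,"hand":0},{"ax":0,"ay":0,"az":0,"x":0,"y":1.72,"z":6.78,"hand":0},{"ax":0,"ay":0,"az":0,"x":0,"y":1.72,"z":6.78,"hand":0},{"ax":0,"ay":0,"az":0,"x":0,"y":1.72,"z":6.78,"hand":0}]'|sed -n '1p;2p;4p'
python3 - <<'E'
from plan import *
s,p,r=st()
print(s['time'],tobay(p),s['contact_force'])
c=read_camera('top');cv2.imwrite('pics/t1.png',cv2.resize(c['img'][90:270,150:390,::-1],(800,600)))
E
```

```text
time: 3.63
eef_pos: [0.5827, -0.0874, 0.0231]
contact_force: [0.7, -0.2, -0.2]
time: 4.05
eef_pos: [0.5849, -0.0527, 0.0226]
contact_force: [0.1, -3.2, 2.3]
4.05 [-0.16904367 -0.00912597  0.0225725 ] [ 0.10527316 -3.20339943  2.34196651]
```

View pics/t1.png

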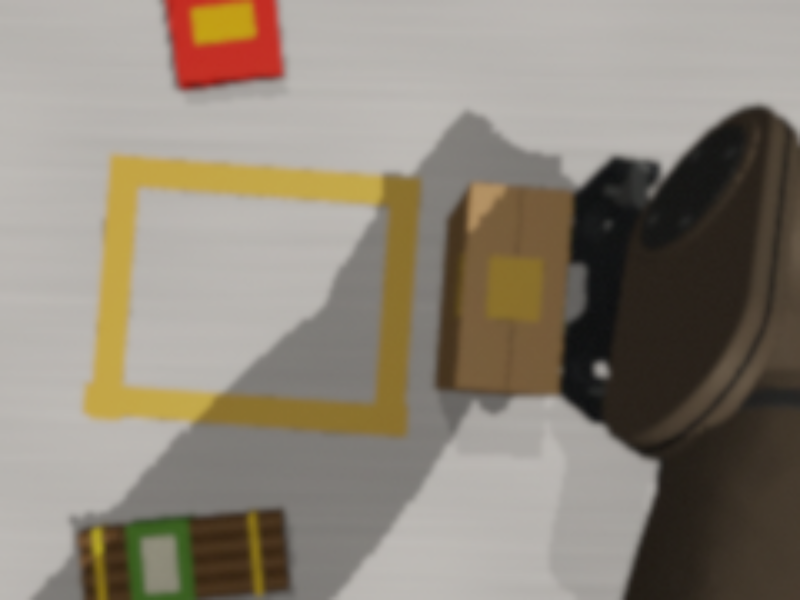

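```bash
python3 - <<'E'
from plan import *
t=read_camera('top')
f=lambda u,v,z:tobay(ground(t,[150+u/3.333,90+v/3.333],z)[0]).round(4)
for n,a in dict(bl=(437,388,0),tl0=(473,185,.13),tr=(574,190,.13),br=(560,393,.13),tl1=(455,388,.13),near_strip_a=(420,180,0),near_b=(406,436,0)).items():print(n,f(*a))
E
```

```text
bl [-0.11    0.0457  0.    ]
tl0 [-0.1095 -0.0516  0.13  ]
tr [-0.1583 -0.0529  0.13  ]
br [-0.1581  0.0451  0.13  ]
tl1 [-0.1077  0.0464  0.13  ]
near_strip_a [-0.0917 -0.0735  0.    ]
near_b [-0.0941  0.0744  0.    ]
```

```bash

python3 -m inch '[{"ax":0,"ay":0,"az":0,"x":0,"y":1.7,"z":6.3,"hand":0},{"ax":0,"ay":0,"az":0,"x":0,"y":1.7,"z":6.3,"hand":0},{"ax":0,"ay":0,"az":0,"x":0,"y":1.7,"z":6.3,"hand":0},{"ax":0,"ay":0,"az":0,"x":0,"y":1.7,"z":6.3,"hand":0},{"ax":0,"ay":0,"az":0,"x":0,"y":1.7,"z":6.3,"hand":0}]'|sed -n '1p;2p;4p'
python3 -m inch '[{"ax":0,"ay":0,"az":0,"x":0,"y":1.6,"z":6.3,"hand":0},{"ax":0,"ay":0,"az":0,"x":0,"y":0,"z":0,"hand":0},{"ax":0,"ay":0,"az":0,"x":0,"y":0,"z":0,"hand":0},{"ax":0,"ay":0,"az":0,"x":0,"y":0,"z":0,"hand":0}]'|sed -n '1p;2p;4p'
python3 - <<'E'
from plan import *
s,p,r=st()
print(s['time'],tobay(p),s['contact_force'])
print('back 30',r.inv().apply(-bx*30).round(2),'up 10',r.inv().apply(ez*10).round(2))
c=read_camera('top');cv2.imwrite('pics/t2.png',cv2.resize(c['img'][90:270,150:390,::-1],(800,600)))
E
```

```text
time: 4.57
eef_pos: [0.5867, -0.0197, 0.0219]
contact_force: [0.1, -4.3, 3.1]
time: 4.9
eef_pos: [0.5857, -0.0126, 0.0207]
contact_force: [0.5, 0.1, 0.5]
4.9 [-0.12894463 -0.00781781  0.02072397] [0.52747497 0.06760311 0.51092114]
back 30 [  0.16  -7.42 -29.07] up 10 [-0.04 -9.69  2.47]
```

View pics/t2.png

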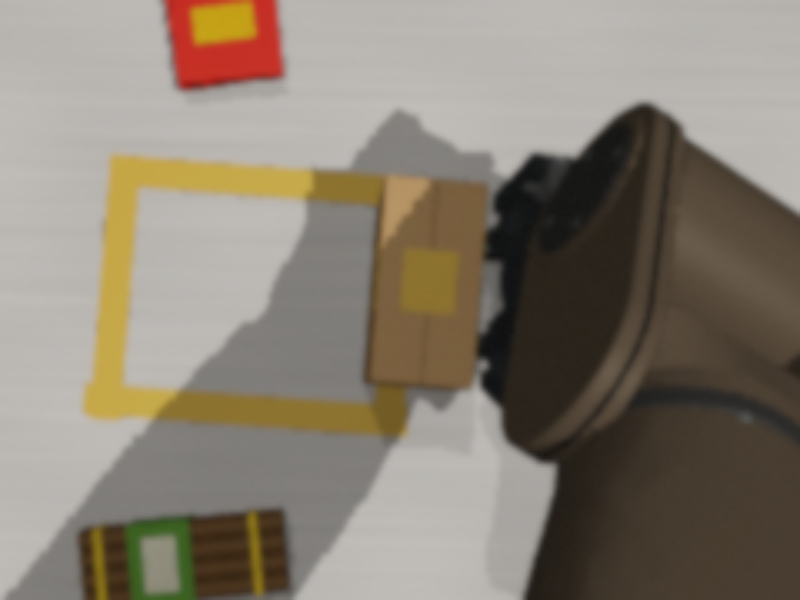

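```bash

python3 -m inch '[{"ax":0,"ay":0,"az":0,"x":0.1,"y":-5.9,"z":-23.3,"hand":0},{"ax":0,"ay":0,"az":0,"x":-0.1,"y":-23.7,"z":6.05,"hand":0},{"ax":0,"ay":0,"az":0,"x":-0.1,"y":-23.7,"z":6.05,"hand":0},{"ax":0,"ay":0,"az":0,"x":-0.1,"y":-23.7,"z":6.05,"hand":0},{"ax":0,"ay":0,"az":0,"x":-0.1,"y":-23.7,"z":6.05,"hand":0}]'|sed -n '1p;2p;4p'
python3 -m inch '[{"ax":0,"ay":0,"az":0,"x":0,"y":1.3,"z":4.85,"hand":0},{"ax":0,"ay":0,"az":0,"x":0,"y":1.3,"z":4.85,"hand":0},{"ax":0,"ay":0,"az":0,"x":0,"y":1.3,"z":4.85,"hand":0},{"ax":0,"ay":0,"az":0,"x":0,"y":1.3,"z":4.85,"hand":0},{"ax":0,"ay":0,"az":0,"x":0,"y":1.3,"z":4.85,"hand":0}]'|sed -n '1p;2p;4p'
python3 - <<'E'
from plan import *
s,p,r=st()
print(s['time'],tobay(p),s['contact_force'])
t=read_camera('top');cv2.imwrite('pics/t3.png',cv2.resize(t['img'][90:270,150:390,::-1],(800,600)))
f=lambda u,v,z:tobay(ground(t,[150+u/3.333,90+v/3.333],z)[0]).round(4)
for a in((367,383,0),(385,176,.13),(488,183,.13),(473,388,.13)):print(f(*a))
E
```

```text
time: 5.37
eef_pos: [0.5844, -0.0373, 0.1197]
contact_force: [1.1, -0.9, -0.4]
time: 5.78
eef_pos: [0.5854, -0.0114, 0.117]
contact_force: [-0.7, -3.8, 0.4]
5.7833 [-0.12777356 -0.00738381  0.11704524] [-0.65622966 -3.82369017  0.43958567]
[-0.0696  0.0458  0.    ]
[-0.067  -0.0528  0.13  ]
[-0.1167 -0.0532  0.13  ]
[-0.1163  0.0458  0.13  ]
```

```bash

python3 -m inch '[{"ax":0,"ay":0,"az":0,"x":0,"y":1.3,"z":4.85,"hand":0},{"ax":0,"ay":0,"az":0,"x":0,"y":1.3,"z":4.85,"hand":0},{"ax":0,"ay":0,"az":0,"x":0,"y":1.3,"z":4.85,"hand":0},{"ax":0,"ay":0,"az":0,"x":0,"y":1.3,"z":4.85,"hand":0}]'|sed -n '1p;2p;4p'
python3 - <<'E'
from plan import *
t=read_camera('top');cv2.imwrite('pics/t4.png',cv2.resize(t['img'][90:270,150:390,::-1],(800,600)))
E
```

```text
time: 6.17
eef_pos: [0.588, 0.0082, 0.1188]
contact_force: [-0.2, -0.5, 0.1]
```

View pics/t4.png

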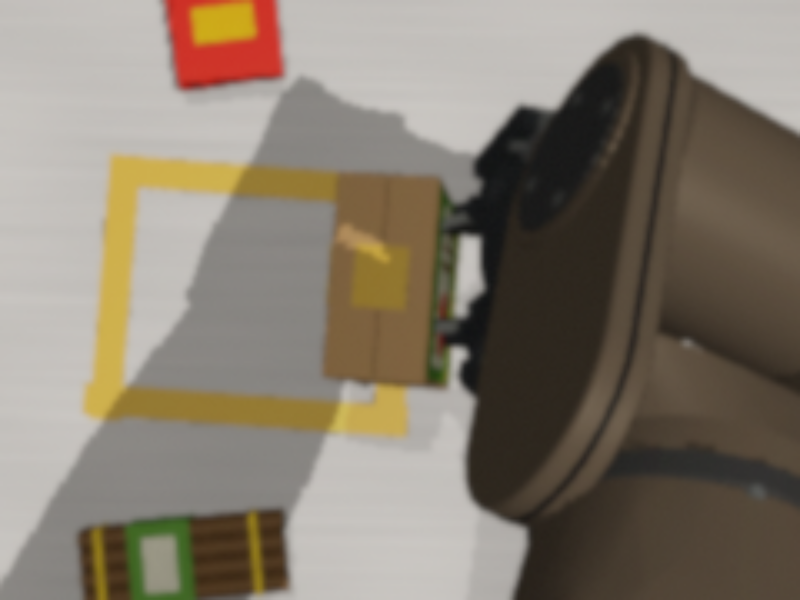

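The carton is tipping straight over the edge: its top face has moved from x≈385 to x≈335, the green panel is coming into view at x≈440, and it is still square. I'll keep pushing until it falls, then pause.

```bash

python3 -m inch '[{"ax":0,"ay":0,"az":0,"x":0,"y":1.2,"z":4.85,"hand":0},{"ax":0,"ay":0,"az":0,"x":0,"y":1.2,"z":4.85,"hand":0},{"ax":0,"ay":0,"az":0,"x":0,"y":1.2,"z":4.85,"hand":0},{"ax":0,"ay":0,"az":0,"x":0,"y":1.2,"z":4.85,"hand":0},{"ax":0,"ay":0,"az":0,"x":0,"y":1.2,"z":4.85,"hand":0}]'|sed -n '1p;2p;4p'
python3 -m inch '[{"ax":0,"ay":0,"az":0,"x":0,"y":0,"z":0,"hand":0},{"ax":0,"ay":0,"az":0,"x":0,"y":0,"z":0,"hand":0},{"ax":0,"ay":0,"az":0,"x":0,"y":0,"z":0,"hand":0},{"ax":0,"ay":0,"az":0,"x":0,"y":0,"z":0,"hand":0},{"ax":0,"ay":0,"az":0,"x":0,"y":0,"z":0,"hand":0}]'|sed -n '1p;2p;4p'
python3 - <<'E'
from plan import *
t=read_camera('top');cv2.imwrite('pics/t5.png',cv2.resize(t['img'][90:270,150:390,::-1],(800,600)))
E
```

```text
time: 6.63
eef_pos: [0.5893, 0.0332, 0.1188]
contact_force: [0.1, -0.1, 0.7]
time: 7.05
eef_pos: [0.5893, 0.0324, 0.1189]
contact_force: [0.1, 0.4, -0.5]
```

View pics/t5.png

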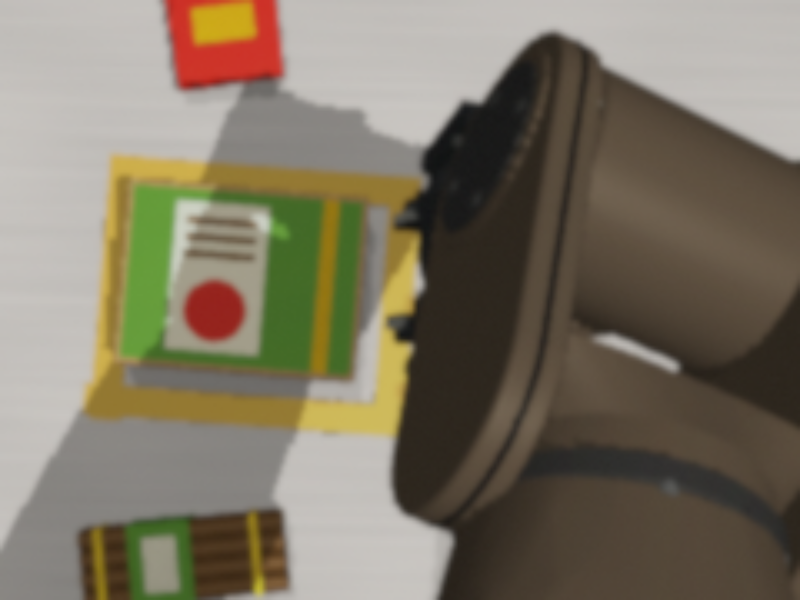

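```bash

python3 -m inch '[{"ax":0,"ay":0,"az":0,"x":0,"y":-20,"z":-15,"hand":0},{"ax":0,"ay":0,"az":0,"x":0,"y":-20,"z":-15,"hand":0},{"ax":0,"ay":0,"az":0,"x":0,"y":-20,"z":-15,"hand":0},{"ax":0,"ay":0,"az":0,"x":0,"y":0,"z":0,"hand":0},{"ax":0,"ay":0,"az":0,"x":0,"y":0,"z":0,"hand":0}]'|sed -n '1p;2p;4p'
python3 - <<'E'
from plan import *
t=read_camera('top');cv2.imwrite('pics/t6.png',cv2.resize(t['img'][90:270,100:390,::-1],(800,496)))
f=lambda u,v,z:tobay(ground(t,[150+u/3.333,90+v/3.333],z)[0]).round(4)
for a in((125,180,.05),(365,203,.05),(352,380,.05),(108,358,.05)):print(f(*a))
E
```

```text
time: 7.52
eef_pos: [0.5866, -0.0267, 0.1672]
contact_force: [-0.7, 0.4, 0.1]
[ 0.07   -0.0532  0.05  ]
[-0.0599 -0.0505  0.05  ]
[-0.0599  0.0453  0.05  ]
[0.0713 0.0431 0.05  ]
```

View pics/t6.png

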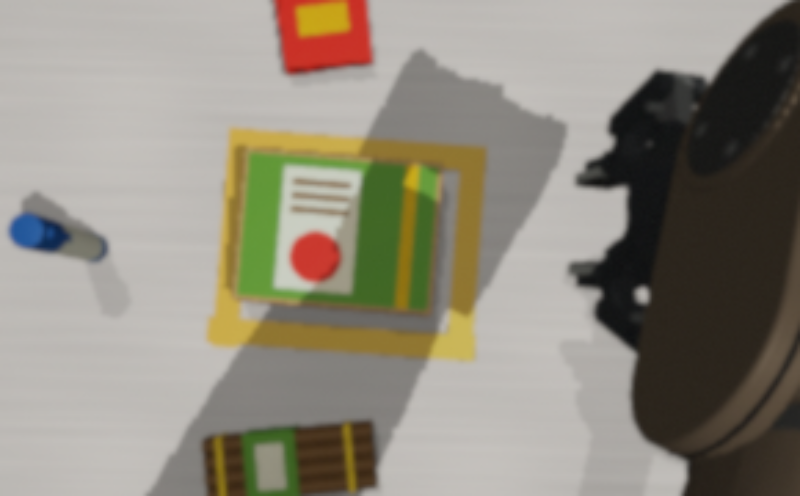

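The carton lies flat and square, panel up. Its corners are at x -60 to +71 mm and y -53 to +45 mm in the bay frame, inside the tape. The bystanders haven't moved and the gripper is clear.

```bash
python3 -c "
from plant import *
print(sign_off())"
```

```text
the job is handed in; nothing more can be done
None
```

The carton is lying flat in its bay with the printed panel up, and the job is handed in. `sign_off()` gave no verdict, so this rests on my own image checks.

- **Slide:** I pushed the carton low with two half-open fingertips. This also turned it square with the bay. It was still standing when its bay-side bottom edge reached about x = -69 mm in the bay frame, right around the strip's inner edge.
- **Topple:** I backed off, rose, and pushed at about 110 mm height until it fell over on its own. It moved about 9 mm further into the bay as it fell.
- **Last checks:** In the top image the footprint spans x -60 to +71 mm and y -53 to +45 mm. That is inside the tape (±90 by ±75 mm) and square to within about 1 degree. By eye, the marker, bundle and packets are where they started. The gripper is clear, and contact force reads about zero.
- **Small disagreement:** The bay's outer edges measured 2–4 mm too large in the image. The margins are well above that, and no other check failed.

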